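# Turn the chuck onto its drive pin and press it home

### The arm

A 6-joint arm with a two-finger parallel gripper is mounted at the origin on the work surface. World frame = base frame: x ahead of the robot, y to its left, z up, the work surface at z = 0. Lengths are in mm, angles in rad, forces in N, time in s.
With the tool pointing down it reaches from about 350 to 775 mm from the base axis. Payload 7.3 kg.
Tool frame: the origin (TCP) lies on the centre line of the jaws, within the pads' length; the fingertips stand bot.tip_reach ahead of it and the grasp point (between the pads) lies 6 mm ahead of it (bot.tip_reach is the distance from the TCP to the fingertips, in mm); z points along the fingers, y is the direction in which the jaws open and shut (so a half turn about z gives the same grasp; the last joint's range is limited). The gripper opens to 92 mm and grips with 3 to 60 N. Pads are 19 mm wide; open, the fingers measure 130 mm over their backs; the gripper's body (75 mm by 190 mm) begins 47 mm behind the grasp point.
Start: joints at [0.984, 0.342, 1.524, -0, 1.275, -0.146], TCP at [223.986, 474.84, 251.741] pointing down, gripper open.
Joint ranges: [-2.53, 2.53], [-0.77, 2.02], [0.04, 2.7], [-1, 4.14], [0.28, 2.66], [-3.11, 3.11]. Speed limits (rad/s): [2.57, 2.57, 3.14, 3.14, 3.14, 3.14].

### API

Orientations are given as [roll, pitch, yaw] about the fixed x, y, z axes, in that order (R = Rz(yaw) Ry(pitch) Rx(roll)).
In Python, from plant import bot gives the robot as it stands.
- The arm moves only by the tool step_arm, never from a script. Its argument "deltas" is a list of rows, each a list of 6 numbers: the shift along the tool's x, y, z in mm, then the turn, a rotation vector about the tool's x, y, z in rad. A call has 1 to 5 rows; each row is the pose to reach, as a shift and turn from the pose commanded when the call began, along the tool's axes at that moment; what a row does not reach only later rows make up. A row lasts 1/12 s, in which the tool goes at most 41.7 mm and 7.16 degrees, less where a joint would pass 70% of its speed; a pose out of reach is approached as far as the arm can. A call with a gripper value outside its range is refused whole. "fingers" is the finger opening in mm, from 0 to 91.8, set as the call begins (left out, the last holds). The fingers move at their own pace and stop on an object; the grip force is fixed at half the most. Time passes only in rows, so rows that repeat a pose let the fingers close. It gives the time, the measured TCP pose, the force and the opening at its end, in the units of the state.
- bot.get_obs(): the state, without advancing time (a new reading comes with each control period).
- bot.capture(name): name is "side" or "top"; returns a dict with "color" (400x640x3 uint8, red, green, blue), "fx", "fy", "cx", "cy" (pixels), "k1" (the pictures are not rectified: a ray, as slopes to the right and down, at radius r is drawn at 1 + k1 r^2 times it, then the intrinsics apply), "R" (3x3) and "t" (3): a world point X has camera coordinates R X + t. Camera axes: x right, y down, z forward; pixel columns grow to the right and rows downward; lengths in mm; the calibration is good to about 2 mm. A picture is of the moment at which its call begins. There is no depth.
- bot.close_job(): hands the job in, once; it reports no verdict.
Trained networks look in a picture, given as the dict that the camera call returned (one of the last four; its "shot" number tells which), for a name from the list of things; names that differ only in an ending like _2 or _b are one class to them, and where a whole thing is asked for, a point or a joint stands for the part that bears it (a point fixed in the world has none). Each returns a list of dicts, best first, with "p" (0 to 1); they miss things now and then, are a little off and sometimes report something else, mostly with a low value. They report only what shows in the picture. A call takes as long as a camera call.
- bot.boxes_of(query, picture): "rect" ([centre column, centre row, width, height] in pixels, round what is visible of it).
The state is a dict: "time": time; "joint_positions": joint angles; "dq": joint speeds; "tau": joint torques, N m; "tool_pos": TCP position; "tcp_rot": TCP orientation; "contact_force": force on the tool from outside, world axes, zero at the start; "moment": the same for the moment, N m; "grip_width": finger opening in mm.
Only numpy, scipy, OpenCV 4.12 (cv2) and the standard library are available. Lean on these libraries where they do the work, as an engineer would, in place of code of your own. Each camera call takes 0.05 s, during which the arm holds its last target. There are 200 camera calls.

### The job

The three-jaw chuck on the rotary table is sitting up on the drive pin because the notch in its back flange is not over the pin. Push the chuck round with a fingertip until the notch is over the pin, then press it straight down until it is fully home, its flange flush on the adapter plate. Do not lift the chuck, and leave the tools and parts lying around it where they are.

Things in the scene. Friction and masses are not known exactly. Their poses are not given: they have to be found in the camera images.
- rotary: Green rotary table lying flat, fixed, top clamped: feet 215 x 150 mm, top 150 mm across; worm and handwheel on its -y side reach 202 mm out, 88 mm high. On it a dark steel adapter plate, 132 mm across, upper face 94 mm above the bed. Origin on the chuck's axis, on the bed; z up, +x towards the drive pin.
- pin (a point): Tip of the fixed drive pin: steel, 12 mm diameter, round nose, standing 10 mm up from the adapter, 62 mm from the axis; tip 104 mm above the bed. It stands in a steel lug 24 mm wide that sticks out of the adapter's rim to 86 mm from the axis, seen from above beside the flange; the pin itself is under the flange until the notch is over it.
- notch (a point): The notch in the rim of the chuck's flange: 16 mm wide, open outwards and right through, floor 53 mm from the axis, midway between two jaws. The point is on its middle line, 62 mm from the axis, level with the flange's underside. The pin's round nose finds its own way in when the notch is less than about 5 mm off; pressed home it is within 2 mm.
- blank_top (a point): Centre of the flat top of the brass blank (36 mm across) clamped in the chuck's jaws, on the axis: a good place to press. 64 mm above the flange's underside: 168 mm above the bed at the start, 158 mm when home.
- chuck: Light-alloy three-jaw chuck, 0.85 kg. Origin: centre of the flange's underside (104 mm above the bed at the start); z up, +x to the notch. Flange 132 mm across, 12 thick; body 96 across, face at 36 mm. Steel jaws at 60, 180, 300 deg from the notch, 14 wide; outer parts 30 to 54 mm from the axis, tops at 58 mm. Turns both ways without limit; 2 to 4 N on a jaw moves it; it stops with the push.
- seat (a joint): How far the chuck has gone down its spigot (m): 0 sitting up on the pin, 0.010 fully home, negative when lifted. A rubber ring on the spigot holds it at any height: it does not drop by itself; 6 to 12 N straight down moves it once the notch is over the pin, and it stays where it is left. Off the notch the pin blocks it: pushed hard there it only yields 1 to 3 mm.
- block: Steel setting block with holes, 75 x 50 x 25 mm, lying flat near the rotary table; a bystander. Origin: centre of its underside.
- chuck_key: Steel T-handled chuck key, 90 mm long, handle 80 mm across, 16 mm high, lying near the rotary table; a bystander. Origin: under its middle, at bed level.
- spare_blank: Loose brass blank standing on the bed, 36 mm across, 40 mm tall; a bystander. Origin: centre of its underside.
- spanner: Steel spanner, 160 mm long, lying on the bed; a bystander. Origin: under its middle.

How it is judged (in metres and radians):
On the way, in this order (a step that is already met when the one before it is completed fails the run):
1. the notch is brought round over the pin (within 5 mm) (horizontal distance between notch and pin below 0.005 m).
2. the chuck is pressed home (down at least 9 mm of 10) (value of joint seat above 0.009 m), for 0.2 s.
At the end, for the whole second after the job is handed in: The chuck is fully home on the adapter: at least 9 of its 10 mm down, the notch within 3.5 mm of the pin horizontally, at rest; block, key, spare blank and spanner within 15 mm of where they lay (value of joint seat above 0.009 m and horizontal distance between notch and pin below 0.0035 m and linear speed of chuck below 0.01 m/s and angular speed of chuck below 0.05 rad/s and distance of each of block, chuck_key, spare_blank, spanner from where it was at the start of the episode below 0.015 m); the robot touches nothing.
It fails at once if the chuck is lifted more than 4 mm off the pin (value of joint seat below -0.004 m).
It fails at once if a bystander is moved by more than 30 mm (distance of any of block, chuck_key, spare_blank, spanner from where it was at the start of the episode above 0.03 m).
It also fails if it takes over 51 s, if anything falls off the work surface, if the arm or the gripper's body presses on something with over 40 N, if the wrist force passes 120 N, or if a joint passes its speed limit or range.

## Working session

There is one attempt and no reset: what is moved stays moved. The work goes in short steps, Python scripts to look and compute and a tool call to move; the robot and the scene stay as the last step left them, time stands still between calls to the robot, and variables do not carry over. Pictures are saved under pics/ and viewed, about 8 in all and at most 12, crops included, and the job is handed in when it is done.

Besides the shell and the picture viewer there is one more tool, called after "Emit:" as name(argument=value, ...) on one line, values as JSON. step_arm: Moves the arm, as the interface text tells. Its arguments: {"type":"object","properties":{"deltas":{"type":"array"},"fingers":{"type":"number"}},"required":["deltas"]}

```bash
mkdir -p pics
cat > h.py <<'E'
import numpy as np, cv2
from plant import bot
def proj(P,X):
    c=(P["R"]@np.atleast_2d(X).T).T+P["t"]; s=c[:,:2]/c[:,2:]
    s=s*(1+P["k1"]*(s**2).sum(1,keepdims=True)); return s*[P["fx"],P["fy"]]+[P["cx"],P["cy"]]
def ray(P,uv):
    d=(np.array(uv,float)-[P["cx"],P["cy"]])/[P["fx"],P["fy"]]; s=d.copy()
    for _ in range(20): s=d/(1+P["k1"]*(s@s))
    R=np.array(P["R"]); return -R.T@P["t"], R.T@np.r_[s,1]
def onz(P,uv,z):
    o,d=ray(P,uv); return o+d*(z-o[2])/d[2]
def tri(P,a,Q,b):
    A=[];B=[]
    for p,u in((P,a),(Q,b)):
        o,d=ray(p,u); d/=np.linalg.norm(d); M=np.eye(3)-np.outer(d,d); A.append(M);B.append(M@o)
    return np.linalg.lstsq(np.vstack(A),np.hstack(B),rcond=None)[0]
def save(P,n): cv2.imwrite(f"pics/{n}.png",P["color"][:,:,::-1])
E
python3 - <<'E'
from h import *
np.set_printoptions(precision=1,suppress=True)
Z=dict(rotary=94,chuck=120,notch=104,blank_top=168,block=12,chuck_key=8,spare_blank=20,spanner=4)
for n in("top","side"):
    P=bot.capture(n); save(P,n)
    print(n,P["fx"],P["k1"],"cam",-np.array(P["R"]).T@P["t"])
    for q in Z:
        for d in bot.boxes_of(q,P)[:2]: print(q,round(d["p"],2),np.array(d["rect"]),onz(P,d["rect"][:2],Z[q]))
print(bot.tip_reach,bot.get_obs())
E
```

```text
top 431.47606625816024 -0.04859892162988697 cam [456.8  69.6 930.8]
rotary 0.93 [329.4 218.9 122.2 135. ] [518.2  26.4  94. ]
chuck 0.58 [330.4 202.6  67.8  66.8] [547.2  25.6 120. ]
chuck 0.45 [329.4 217.1 127.4 136.3] [519.7  27.7 120. ]
notch 0.78 [329.1 204.8  66.5  69. ] [544.7  27.3 104. ]
blank_top 0.57 [328.9 203.2  65.8  75.4] [540.8  30.9 168. ]
block 0.62 [261.7 143.6  32.8  39.6] [688.6 168.5  12. ]
chuck_key 0.67 [248.3 259.8  42.4  38.2] [438.  194.3   8. ]
spare_blank 0.53 [319.7 115.2  17.   19.7] [750.3  42.2  20. ]
spare_blank 0.27 [405.2 167.9  45.6  61.2] [ 633.6 -142.    20. ]
spanner 0.61 [406.1 170.8  47.7  70.6] [ 630.2 -147.5    4. ]
spanner 0.45 [329.8 217.4 127.8 136.1] [528.1  20.9   4. ]
side 487.19876404764295 -0.015904740593005395 cam [ 345.9 -637.6  722.8]
rotary 0.66 [323.6 245.2 134.1 132.4] [524.6 -29.7  94. ]
chuck 0.75 [327.3 211.7  68.8  60.6] [549.6  28.8 120. ]
notch 0.61 [329.2 210.3  69.1  66.5] [559.7  49.4 104. ]
blank_top 0.93 [330.  210.2  68.4  68.3] [539.  -21.8 168. ]
block 0.69 [370.2 197.5  31.1  18.8] [695.4 167.2  12. ]
chuck_key 0.78 [259.4 212.3  37.9  30.2] [441.4 195.1   8. ]
spare_blank 0.9 [417.9 225.7  17.1  23.7] [754.9  39.3  20. ]
spanner 0.69 [370.5 198.5  29.2  21.6] [698.7 172.6   4. ]
spanner 0.66 [402.1 312.6  61.4  54.4] [ 636.8 -149.7    4. ]
25.0 {'time': 0.9, 'joint_positions': array([ 1. ,  0.3,  1.5,  0. ,  1.3, -0.1]), 'dq': array([ 0.,  0., -0., -0.,  0., -0.]), 'tau': array([  0. , -43.1, -24.4,   0.1,   0. ,  -0. ]), 'tool_pos': array([224. , 474.8, 251.8]), 'tcp_rot': array([3.1, 0. , 2.7]), 'contact_force': array([ 0.3,  1.1, -0. ]), 'moment': array([-0.,  0., -0.]), 'grip_width': 91.86809351811206}
```

View pics/top.png

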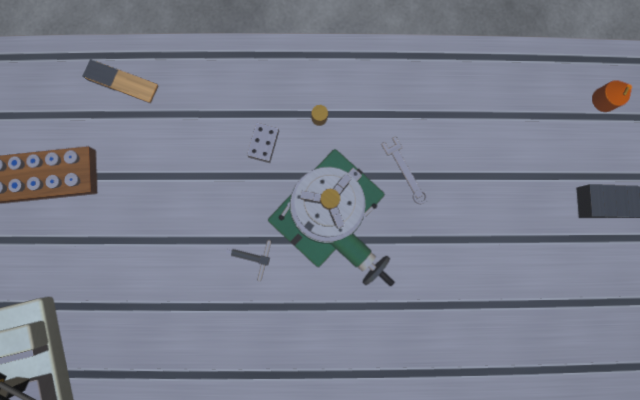

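View pics/side.png

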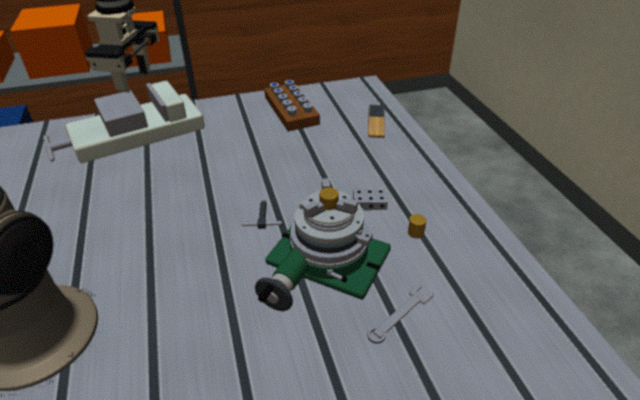

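Run:
```python
import cv2
a=cv2.imread("pics/top.png")[145:295,265:405]; b=cv2.imread("pics/side.png")[170:300,260:400]
cv2.imwrite("pics/t2.png",cv2.resize(a,(560,600),interpolation=cv2.INTER_CUBIC)); cv2.imwrite("pics/s2.png",cv2.resize(b,(640,594),interpolation=cv2.INTER_CUBIC))
```

```text
(no output)
```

View pics/t2.png

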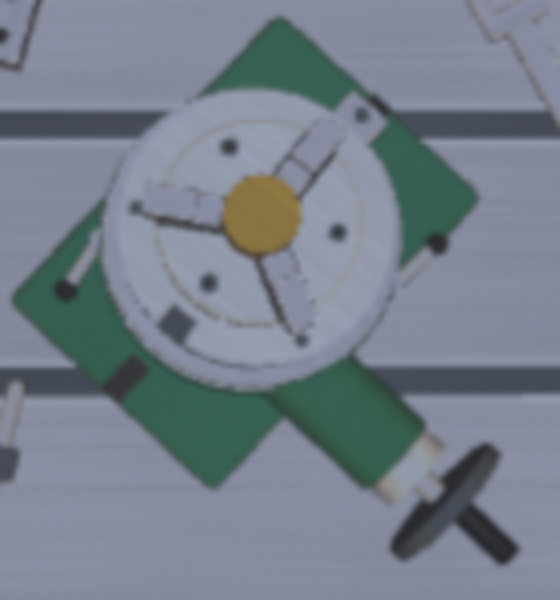

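View pics/s2.png

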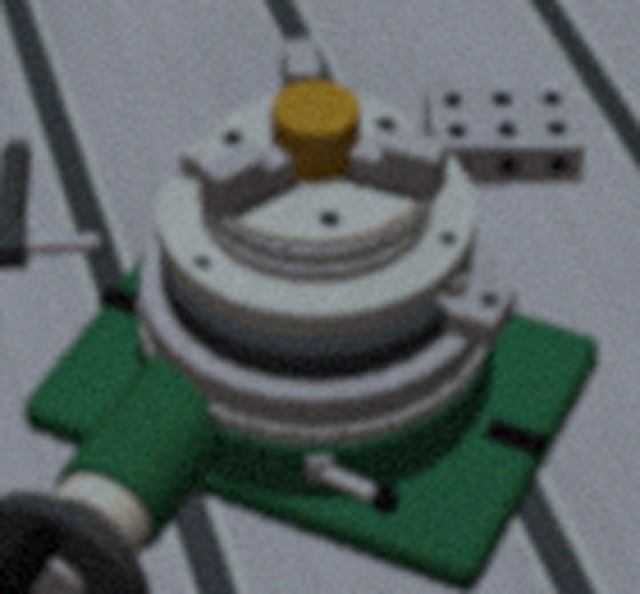

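The top crop shows the lug at about (355,174) full-frame, upper right. The dark notch is at (309,226), lower left, nearly opposite the lug. The jaws are at upper right, left and lower right, and the blank's top is at (330.5,198.8).

Run:
```python
from h import *
np.set_printoptions(precision=2,suppress=True)
P=bot.capture("top");Q=bot.capture("side")
T=lambda u,v:np.array([265+u/4,145+v/4]); S=lambda u,v:np.array([260+u/4.571,170+v/4.571])
c=tri(P,T(262,215),Q,S(315,98)); print("blank tri",c, onz(P,T(262,215),168),onz(Q,S(315,98),168))
# refine by brass colour in top view
for p,r in((P,(180,220)),(Q,(180,215))):
    h=cv2.cvtColor(p["color"],cv2.COLOR_RGB2HSV); m=(h[...,1]>110)&(h[...,0]>12)&(h[...,0]<32)
    v,u=np.nonzero(m[r[0]:r[1],310:350]); print(u.mean()+310,v.mean()+r[0],len(u),v.min()+r[0],v.max()+r[0])
    c=onz(p,(u.mean()+310,v.mean()+r[0]),168); print(c)
C=onz(P,T(262,215),168)[:2]
def ang(n,uv,z):
    X=onz(P,uv,z)[:2]-C; print(n,X+C,"r",np.hypot(*X),"deg",np.degrees(np.arctan2(X[1],X[0])))
ang("lug",T(361,115),94)
ang("notch",T(177,324),104)
for n,uv in(("jawUR",(330,133)),("jawL",(142,200)),("jawLR",(304,335))): ang(n,T(*uv),162)
print(bot.get_obs()["tcp_rot"])
```

```text
blank tri [550.41  27.72 169.21] [548.75  28.02 168.  ] [552.72  29.1  168.  ]
329.65055762081784 198.33828996282529 269 189 207
[549.49  29.53 168.  ]
328.63271604938274 197.36111111111111 324 187 208
[547.18  12.85 168.  ]
lug [607.31 -25.23] r 79.14704381319817 deg -42.28157482320213
notch [503.91  65.63] r 58.52745857871993 deg 140.00716285517365
jawUR [586.8   -3.35] r 49.31493435355534 deg -39.50159077140813
jawL [556.28  81.56] r 54.071473725274764 deg 81.99093353532767
jawLR [495.6    9.33] r 56.34065212990516 deg -160.62517168406802
[3.14 0.   2.7 ]
```

Emit:
step_arm(deltas=[[-35,-18,0,0,0,0.05],[-70,-36,0,0,0,0.1],[-105,-54,0,0,0,0.15],[-140,-72,0,0,0,0.2],[-175,-91,0,0,0,0.255]], fingers=30)

```text
time: 1.42
tool_pos: [344.2, 316.5, 251.9]
tcp_rot: [3.141, 0.0, 2.444]
contact_force: [1.7, 1.7, 0.2]
grip_width: 63.1
```

Emit:
step_arm(deltas=[[-39,-9,0,0,0,0],[-78,-18,0,0,0,0],[-117,-27,0,0,0,0],[-156,-36,0,0,0,0],[-195,-45,0,0,0,0]])

```text
time: 1.83
tool_pos: [465.2, 156.5, 252.0]
tcp_rot: [3.141, 0.0, 2.446]
contact_force: [-0.2, 1.3, -0.7]
grip_width: 31.8
```

Emit:
step_arm(deltas=[[-39,-9,0,0,0,0],[-78,-18,0,0,0,0],[-117,-27,0,0,0,0],[-156,-36,0,0,0,0],[-192,-44,0,0,0,0]])

```text
time: 2.25
tool_pos: [584.5, -0.8, 251.7]
tcp_rot: [3.141, 0.0, 2.445]
contact_force: [0.2, 0.2, -0.3]
grip_width: 30.0
```

Emit:
step_arm(deltas=[[0,0,25,0,0,0],[0,0,45,0,0,0],[0,0,58,0,0,0],[0,0,60,0,0,0],[0,0,60,0,0,0]])

```text
time: 2.67
tool_pos: [583.1, 1.5, 191.0]
tcp_rot: [-3.141, -0.002, 2.446]
contact_force: [0.7, -0.0, 0.9]
grip_width: 30.5
```

Run:
```python
from h import *
P=bot.capture("top");Q=bot.capture("side")
a=cv2.resize(P["color"][145:265,270:390],(400,400),interpolation=3); b=cv2.resize(Q["color"][150:270,270:390],(400,400),interpolation=3)
cv2.imwrite("pics/ap.png",np.hstack([a,b])[:,:,::-1])
```

```text
(no output)
```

View pics/ap.png

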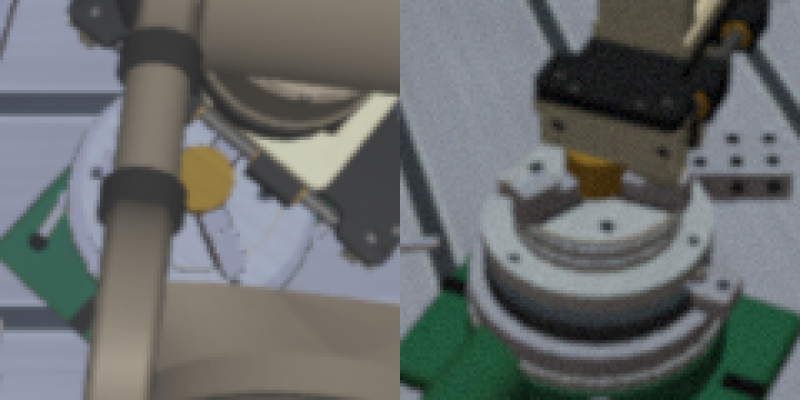

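The side view shows the fingers over the jaw on the lug side. I'm going down slowly onto it.

Emit:
step_arm(deltas=[[0,0,4,0,0,0],[0,0,8,0,0,0],[0,0,13,0,0,0],[0,0,19,0,0,0],[0,0,19,0,0,0]])

```text
time: 3.18
tool_pos: [582.7, 1.7, 171.3]
tcp_rot: [-3.14, -0.002, 2.446]
contact_force: [0.1, 0.1, 0.2]
grip_width: 29.7
```

Emit:
step_arm(deltas=[[0.3,-5.2,0,0,0,0.1222],[1.3,-10.4,0,0,0,0.2443],[2.9,-15.4,0,0,0,0.3665],[5.0,-20.2,0,0,0,0.4887],[7.8,-24.7,0,0,0,0.6109]], fingers=25)

```text
time: 3.6
tool_pos: [562.0, -12.5, 172.6]
tcp_rot: [3.14, -0.0, 1.829]
contact_force: [3.4, 0.2, -1.9]
grip_width: 24.9
```

Emit:
step_arm(deltas=[[0.3,-5.2,0,0,0,0.1222],[1.3,-10.4,0,0,0,0.2443],[2.9,-15.4,0,0,0,0.3665],[5.0,-20.2,0,0,0,0.4887],[7.8,-24.7,0,0,0,0.6109]])

```text
time: 4.02
tool_pos: [536.2, -11.7, 172.8]
tcp_rot: [3.14, -0.0, 1.218]
contact_force: [3.0, -1.5, -0.5]
grip_width: 25.1
```

Emit:
step_arm(deltas=[[0.3,-5.2,0,0,0,0.1222],[1.3,-10.4,0,0,0,0.2443],[2.9,-15.4,0,0,0,0.3665],[5.0,-20.2,0,0,0,0.4887],[7.8,-24.7,0,0,0,0.6109]])

```text
time: 4.43
tool_pos: [515.4, 4.0, 172.7]
tcp_rot: [3.14, -0.001, 0.607]
contact_force: [2.5, -2.9, -1.6]
grip_width: 24.7
```

Emit:
step_arm(deltas=[[0.3,-5.2,0,0,0,0.1222],[1.3,-10.4,0,0,0,0.2443],[2.9,-15.4,0,0,0,0.3665],[5.0,-20.2,0,0,0,0.4887],[7.8,-24.7,0,0,0,0.6109]])

```text
time: 4.85
tool_pos: [507.6, 28.8, 172.8]
tcp_rot: [3.141, -0.001, -0.004]
contact_force: [1.8, -2.1, -1.7]
grip_width: 25.0
```

Emit:
step_arm(deltas=[[0.3,-5.2,0,0,0,0.1222],[1.3,-10.4,0,0,0,0.2443],[2.9,-15.4,0,0,0,0.3665],[5.0,-20.2,0,0,0,0.4887],[5.0,-20.2,0,0,0,0.4887]])

```text
time: 5.27
tool_pos: [512.6, 49.7, 172.8]
tcp_rot: [-3.141, -0.0, -0.49]
contact_force: [0.6, 0.6, -0.1]
grip_width: 24.8
```

Run:
```python
from h import *
P=bot.capture("top");Q=bot.capture("side")
a=cv2.resize(P["color"][145:265,270:390],(400,400),interpolation=3); b=cv2.resize(Q["color"][150:270,270:390],(400,400),interpolation=3)
cv2.imwrite("pics/r1.png",np.hstack([a,b])[:,:,::-1]); print(bot.get_obs())
```

```text
{'time': 5.3667, 'joint_positions': array([-5.31135079e-02,  4.02281165e-01,  1.66912207e+00,  2.19415452e-04,
        1.07049474e+00,  1.99974215e+00]), 'dq': array([-0.00608948, -0.00084169,  0.00506594,  0.00017517, -0.00156256,
       -0.00812143]), 'tau': array([ 1.64811057e-01, -4.36302888e+01, -2.20116591e+01,  5.67340641e-03,
       -1.08407645e-01,  3.21022952e-01]), 'tool_pos': array([512.14037813,  49.33721552, 172.62307826]), 'tcp_rot': array([-3.14154459e+00,  3.57728132e-04, -4.82164602e-01]), 'contact_force': array([0.27088126, 0.74852026, 0.1108021 ]), 'moment': array([0.02787669, 0.16098941, 0.01726603]), 'grip_width': 25.120332009127495}
```

View pics/r1.png

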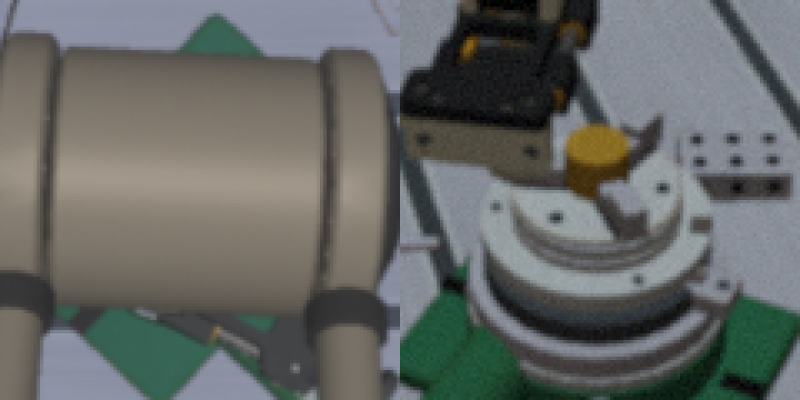

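Run:
```python
from h import *
np.set_printoptions(precision=1,suppress=True)
Q=bot.capture("side"); C=np.array([549.5,28.5])
f=lambda uv:(uv-[270,150])*400/120+[400,0]
for a in range(-50,0,5):
    e=np.array([np.cos(np.radians(a)),np.sin(np.radians(a))])
    print(a,"lug r86 z94",f(proj(Q,np.r_[C+86*e,94]))[0],"lug r76",f(proj(Q,np.r_[C+76*e,94]))[0],"notch r60 z116",f(proj(Q,np.r_[C+60*e,116]))[0])
print(f(proj(Q,np.r_[C,168])), "blank top seen ~ (597,140)")
```

```text
-50 lug r86 z94 [721.  296.8] lug r76 [705.4 290. ] notch r60 z116 [682.1 250.2]
-45 lug r86 z94 [727.1 288.7] lug r76 [710.8 282.9] notch r60 z116 [686.5 244.8]
-40 lug r86 z94 [732.1 280.3] lug r76 [715.3 275.6] notch r60 z116 [690.1 239.1]
-35 lug r86 z94 [735.9 271.7] lug r76 [718.8 268. ] notch r60 z116 [693.  233.2]
-30 lug r86 z94 [738.6 263. ] lug r76 [721.2 260.3] notch r60 z116 [695.1 227.2]
-25 lug r86 z94 [740.1 254.2] lug r76 [722.6 252.6] notch r60 z116 [696.3 221.1]
-20 lug r86 z94 [740.4 245.4] lug r76 [723.  244.8] notch r60 z116 [696.7 215. ]
-15 lug r86 z94 [739.6 236.7] lug r76 [722.4 237.1] notch r60 z116 [696.3 209. ]
-10 lug r86 z94 [737.7 228.1] lug r76 [720.8 229.5] notch r60 z116 [695.2 203. ]
-5 lug r86 z94 [734.7 219.7] lug r76 [718.2 222. ] notch r60 z116 [693.2 197.1]
[[591.1 139.8]] blank top seen ~ (597,140)
```

Emit:
step_arm(deltas=[[0.2,-4.5,0,0,0,0.105],[0.9,-8.9,0,0,0,0.209],[1.9,-12.6,0,0,0,0.297],[1.9,-12.6,0,0,0,0.297],[1.9,-12.6,0,0,0,0.297]])

```text
time: 5.83
tool_pos: [519.7, 59.4, 172.7]
tcp_rot: [-3.141, 0.0, -0.779]
contact_force: [0.4, -0.5, -0.1]
grip_width: 24.8
```

Emit:
step_arm(deltas=[[0,1,-10,0,0,0],[0,1,-30,0,0,0],[-30,1,-60,0,0,0],[-70,1,-80,0,0,0],[-110,1,-80,0,0,0]])

```text
time: 6.25
tool_pos: [443.8, 135.3, 256.9]
tcp_rot: [-3.135, -0.005, -0.783]
contact_force: [0.7, 0.9, 0.5]
grip_width: 25.0
```

Run:
```python
from h import *
P=bot.capture("top");Q=bot.capture("side"); save(P,"P2");save(Q,"Q2")
a=cv2.resize(P["color"][145:265,270:390],(400,400),interpolation=3); b=cv2.resize(Q["color"][150:270,270:390],(400,400),interpolation=3)
cv2.imwrite("pics/r2.png",np.hstack([a,b])[:,:,::-1]); o=bot.get_obs(); print(o["tool_pos"],o["tcp_rot"],o["time"])
```

```text
[439.19682714 138.01669449 254.79076311] [-3.13931294e+00  2.42443338e-04 -7.76917499e-01] 6.35
```

View pics/r2.png

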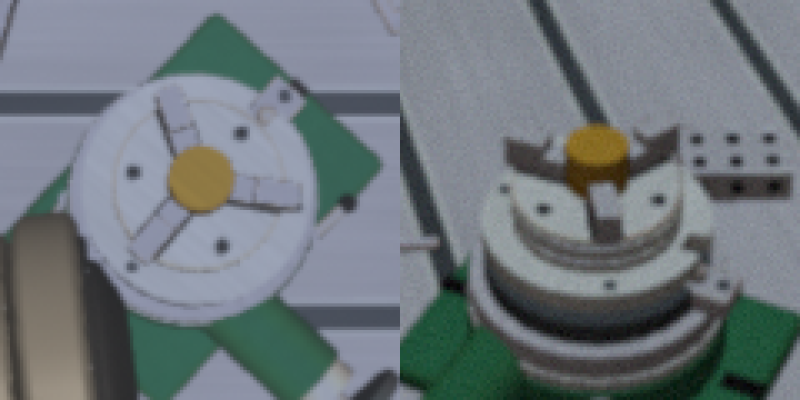

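Run:
```python
from h import *
P=cv2.imread("pics/P2.png");Q=cv2.imread("pics/Q2.png")
a=cv2.resize(P[162:192,335:365],(400,400),interpolation=3); b=cv2.resize(Q[210:250,465-0 if 0 else 350-5:385],(400,400),interpolation=3)
cv2.imwrite("pics/z2.png",np.hstack([a,b]))
```

```text
(no output)
```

View pics/z2.png

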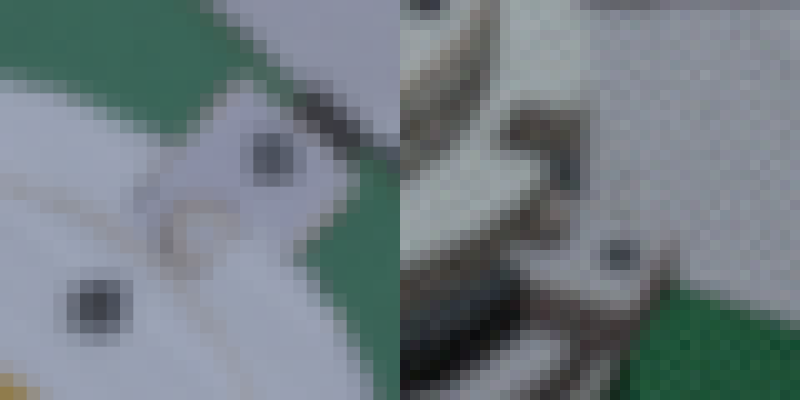

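Run:
```python
from h import *
np.set_printoptions(precision=1,suppress=True)
P=bot.capture("top");Q=bot.capture("side")
img=P["color"]; h=cv2.cvtColor(img,cv2.COLOR_RGB2HSV); m=((h[...,1]>90)&(h[...,0]>12)&(h[...,0]<32)).astype(np.uint8)[180:220,310:350]
n,l,s,c=cv2.connectedComponentsWithStats(m); k=1+s[1:,4].argmax(); uv=c[k]+[310,180]; print(uv,s[k])
C=onz(P,uv,167)[:2]; print("C",C)
def ang(n,uv,z,off=0):
    X=onz(P,uv,z)[:2]-C; a=np.degrees(np.arctan2(X[1],X[0])); print(n,X+C,"r %.1f deg %.1f -> %.1f"%(np.hypot(*X),a,(a-off+180)%360-180)); return a
T=lambda u,v:np.array([270+u*.3-.35,145+v*.3-.35]); Z=lambda u,v:np.array([335+u/13.333-.46,162+v/13.333-.46])
ang("hole",Z(271,155),94); ang("pin",Z(205,230),104)
ang("notch cornerA",Z(142,190),116); ang("cornerB",Z(188,270),116)
ang("jawU",T(170,90),162,60);ang("jawR",T(301,193),162,-60);ang("jawL",T(140,250),162,180)
# chuck face holes (dark dots r~?) 
for u,v in((133,173),(240,132),(221,246)): ang("hole",T(u,v),140)
# predicted sub-pixel template: dark-dot centroids
```

```text
[329.8 198.3] [ 11   9  19  20 285]
C [549.7  29.2]
hole [608.5 -24.5] r 79.7 deg -42.4 -> -42.4
pin [595.5 -13.5] r 62.8 deg -43.0 -> -43.0
notch cornerA [599.4  -3.3] r 59.4 deg -33.2 -> -33.2
cornerB [587.7  -9.8] r 54.5 deg -45.7 -> -45.7
jawU [598.9  45.2] r 51.7 deg 17.9 -> -42.1
jawR [542.6 -25.3] r 55.0 deg -97.4 -> -37.4
jawL [511.9  61.6] r 49.7 deg 139.4 -> -40.6
hole [556.2  65.2] r 36.5 deg 79.6 -> 79.6
hole [579.2   5.6] r 37.9 deg -38.7 -> -38.7
hole [515.6  16.7] r 36.2 deg -159.8 -> -159.8
```

The notch is about 3° (3 mm) short of the pin: notch near −39.7°, pin near −42.5°. I'll go back and nudge it that little bit further before pressing.

Emit:
step_arm(deltas=[[40,0,0,0,0,0],[80,0,10,0,0,0],[110,0,30,0,0,0],[110,0,50,0,0,0],[110,0,50,0,0,0]])

```text
time: 6.87
tool_pos: [519.6, 55.2, 198.6]
tcp_rot: [3.136, 0.005, -0.786]
contact_force: [-2.0, 1.0, -1.5]
grip_width: 25.0
```

Emit:
step_arm(deltas=[[0,0,10,0,0,0],[0,0,20,0,0,0],[0,0,30,0,0,0],[0,0,30,0,0,0],[0,0,30,0,0,0]])

```text
time: 7.28
tool_pos: [520.0, 58.0, 172.6]
tcp_rot: [3.141, 0.0, -0.782]
contact_force: [0.7, -0.3, -0.1]
grip_width: 24.8
```

Emit:
step_arm(deltas=[[0,-1,0,0,0,0.01],[0,-2,0,0,0,0.03],[0.1,-3.1,0,0,0,0.049],[0.1,-3.1,0,0,0,0.049],[0.1,-3.1,0,0,0,0.049]])

```text
time: 7.7
tool_pos: [522.7, 59.8, 172.9]
tcp_rot: [-3.141, -0.0, -0.832]
contact_force: [-0.9, 0.4, 0.8]
grip_width: 25.0
```

Emit:
step_arm(deltas=[[0,1,-10,0,0,0],[0,1,-30,0,0,0],[-30,1,-60,0,0,0],[-70,1,-80,0,0,0],[-110,1,-80,0,0,0]], fingers=0)

```text
time: 8.12
tool_pos: [450.8, 139.5, 257.0]
tcp_rot: [-3.134, -0.005, -0.835]
contact_force: [1.0, 1.2, 0.3]
grip_width: 0.7
```

Run:
```python
from h import *
P=bot.capture("top");Q=bot.capture("side")
a=cv2.resize(P["color"][155:245,290:380],(400,400),interpolation=3); b=cv2.resize(Q["color"][180:270,290:380],(400,400),interpolation=3)
cv2.imwrite("pics/r3.png",np.hstack([a,b])[:,:,::-1]); o=bot.get_obs(); print(o["tool_pos"],o["tcp_rot"],o["time"],o["grip_width"])
```

```text
[446.43541818 142.36358037 254.86625331] [-3.13827559e+00 -2.72935519e-05 -8.28319545e-01] 8.2167 0.36775748578308826
```

View pics/r3.png

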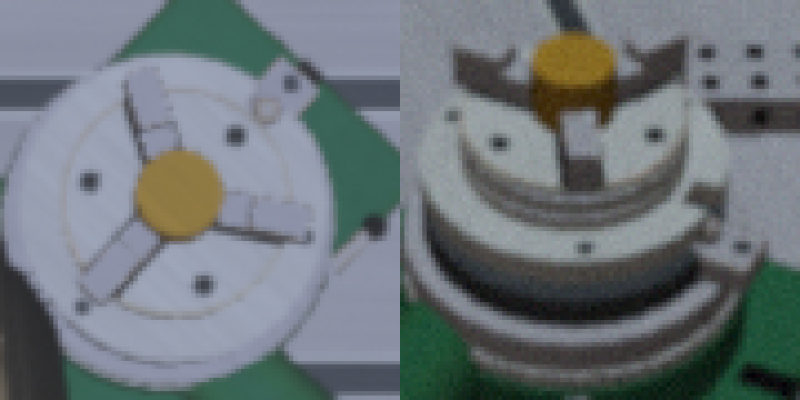

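The pin is centred in the notch now, with an even gap either side of it in the top view near (265,108). Next I'll press on the blank with closed fingertips.

Emit:
step_arm(deltas=[[35,0,0,0,0,0],[70,0,0,0,0,0],[110,0,0,0,0,0],[148,0,0,0,0,0],[153,0,0,0,0,0]])

```text
time: 8.63
tool_pos: [555.7, 21.2, 252.7]
tcp_rot: [-3.14, -0.003, -0.836]
contact_force: [-0.6, -0.1, -0.0]
grip_width: 0.3
```

Emit:
step_arm(deltas=[[0,0,15,0,0,0],[0,0,30,0,0,0],[0,0,43,0,0,0],[0,0,50,0,0,0],[0,0,50,0,0,0]])

```text
time: 9.05
tool_pos: [551.4, 25.9, 201.3]
tcp_rot: [3.14, 0.002, -0.833]
contact_force: [-0.7, 0.4, 0.3]
grip_width: 0.4
```

Emit:
step_arm(deltas=[[-3,0,3,0,0,0],[-3,0,6,0,0,0],[-3,0,8,0,0,0],[-3,0,10,0,0,0],[-3,0,12,0,0,0]])

```text
time: 9.47
tool_pos: [550.4, 28.2, 191.4]
tcp_rot: [-3.14, -0.001, -0.832]
contact_force: [-1.5, 1.0, 5.4]
grip_width: 0.4
```

Emit:
step_arm(deltas=[[0,0,1,0,0,0],[0,0,2,0,0,0],[0,0,3,0,0,0],[0,0,4,0,0,0],[0,0,5,0,0,0]])

```text
time: 9.88
tool_pos: [550.4, 28.2, 186.6]
tcp_rot: [-3.14, -0.001, -0.832]
contact_force: [-1.6, 1.6, 5.6]
grip_width: 0.6
```

Contact came at about 193 and the chuck is going down at 5–6 N.

Emit:
step_arm(deltas=[[0,0,1,0,0,0],[0,0,2,0,0,0],[0,0,3,0,0,0],[0,0,4,0,0,0],[0,0,5,0,0,0]])

```text
time: 10.3
tool_pos: [550.9, 28.2, 183.0]
tcp_rot: [-3.139, -0.003, -0.832]
contact_force: [-4.8, 1.2, 21.0]
grip_width: 0.5
```

Emit:
step_arm(deltas=[[0,0,1,0,0,0],[0,0,1,0,0,0],[0,0,1,0,0,0],[0,0,1,0,0,0]])

```text
time: 10.63
tool_pos: [550.9, 28.3, 183.0]
tcp_rot: [-3.138, -0.003, -0.832]
contact_force: [-4.5, 0.8, 19.6]
grip_width: 0.2
```

Emit:
step_arm(deltas=[[0,0,-5,0,0,0],[0,0,-25,0,0,0],[0,0,-55,0,0,0],[-35,0,-70,0,0,0],[-70,0,-70,0,0,0]])

```text
time: 11.05
tool_pos: [504.7, 79.6, 252.9]
tcp_rot: [-3.136, -0.005, -0.835]
contact_force: [-0.5, 0.8, 0.3]
grip_width: 0.5
```

Emit:
step_arm(deltas=[[-40,0,0,0,0,0],[-80,0,0,0,0,0],[-80,0,0,0,0,0],[-80,0,0,0,0,0]])

```text
time: 11.38
tool_pos: [448.1, 140.4, 250.1]
tcp_rot: [-3.141, -0.001, -0.829]
contact_force: [1.2, -0.5, 0.5]
grip_width: 0.6
```

Run:
```python
from h import *
np.set_printoptions(precision=1,suppress=True)
P=bot.capture("top");Q=bot.capture("side")
a=cv2.resize(P["color"][155:245,290:380],(400,400),interpolation=3); b=cv2.resize(Q["color"][180:270,290:380],(400,400),interpolation=3)
cv2.imwrite("pics/r4.png",np.hstack([a,b])[:,:,::-1]); o=bot.get_obs(); print(o["tool_pos"],o["contact_force"],o["time"])
Z=dict(block=12,chuck_key=8,spare_blank=20,spanner=4)
for q in Z:
  for p in(P,Q):
    for d in bot.boxes_of(q,p)[:1]: print(q,round(d["p"],2),np.array(d["rect"]),onz(p,d["rect"][:2],Z[q]))
```

```text
[449.6 138.9 249.8] [-0.4 -1.6 -0.1] 11.4833
block 0.67 [262.4 143.2  33.6  40.5] [689.5 167.   12. ]
block 0.84 [369.1 196.8  32.5  21.8] [693.9 170.4  12. ]
chuck_key 0.65 [260.1 214.   40.4  31.4] [441.8 188.9   8. ]
spare_blank 0.53 [320.3 117.   16.4  19.5] [746.2  40.9  20. ]
spare_blank 0.8 [417.6 226.6  17.9  26.2] [753.   36.9  20. ]
spanner 0.71 [405.  170.4  45.3  68. ] [ 631.1 -145.1    4. ]
spanner 0.81 [400.9 313.8  65.9  54.5] [ 633.6 -151.5    4. ]
```

View pics/r4.png

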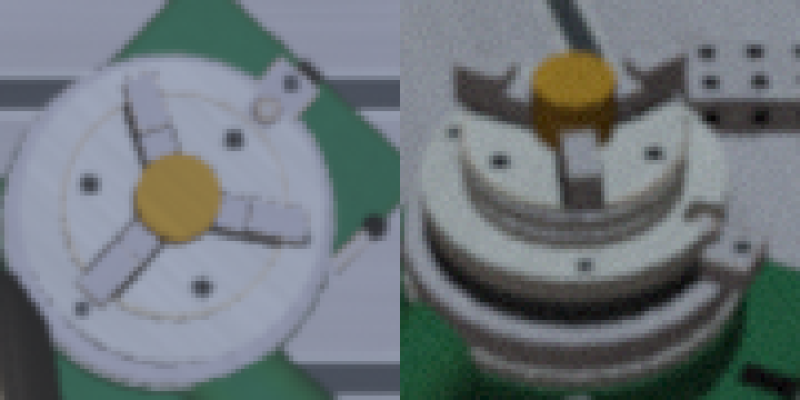

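The chuck is about 20 crop pixels lower in the side view, the pin is in the notch, and the bystanders have not moved. The arm is clear, so I'm handing in.

```bash
python3 -c "
from plant import bot
print(bot.close_job())"
```

```text
the job is handed in; nothing more can be done
None
```

The chuck is turned round onto its drive pin and pressed fully home, and the job is handed in, at about 11.5 s on the robot's clock. The hand-in gives no verdict, so this rests on my own checks.

- **Turning:** I straddled one jaw with the fingertips and pushed the chuck about 180° clockwise. The camera then showed the notch about 3° (3 mm) short of the pin, so I nudged it the rest of the way.
- **Pressing:** With closed fingertips on the blank, the chuck went down at 5–6 N. It came to a hard stop at about 20 N with the fingertips at 158 mm, which is the fully home height. I held it there about 0.3 s.
- **Last pictures:** The pin is in the notch and the chuck sits visibly lower; I did not measure the final offset. The block, spare blank and spanner read within about 6 mm of their first positions, which is detection noise.
- **Less certain:** The network missed the chuck key in the last top picture, so I checked it in the side view only, where it reads 6 mm from its first position. The side camera's calibration seemed about 2 pixels off, so I used the top view for angles.

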